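# Fit the grinder's bayonet lid and hold it on pulse

## Robot

A 6-joint arm with a two-finger parallel gripper is mounted at the origin on the work surface; the furniture and walls round the work are solid. World frame = base frame: x ahead of the robot, y to its left, z up, the work surface at z = 0. Lengths are in m, angles in degrees, forces in N, time in s.
With the tool pointing down it reaches from about 0.35 to 0.875 m from the base axis. Payload 4.2 kg.
Tool frame: the origin (TCP) lies between the finger pads, 19 mm behind the fingertips; this is the grasp point; z points along the fingers, y is the line along which they close (so a half turn about z gives the same grasp; the last joint's range is limited). The gripper opens to 87 mm and grips with 3 to 60 N. Pads are 19 mm wide; open, the fingers measure 117 mm over their backs; the gripper's body (75 mm by 190 mm) begins 51 mm behind the grasp point.
Start: joints at [-50.902, 22.042, 0.453, 0, -68.411, -14.817], TCP at [0.257, -0.57, 0.241] pointing down, gripper open.
Joint ranges: [-179.83, 179.83], [-69.29, 118.12], [-61.27, 80.66], [-181.25, 117.63], [-171.15, -9.14], [-177.46, 177.46]. Speed limits (degrees/s): [159.86, 159.86, 180, 180, 180, 180].

## Interface

Orientations are given as a 3x3 rotation matrix whose columns are the frame's x, y, z axes.
In Python, from station import r, optics, job, telemetry gives the robot as it stands (r), with the cameras (optics), the job (job) and the readings (telemetry).
- The arm moves only by the tool steer_hand, called after "Call:" as name(argument=value, ...) on one line, values as JSON. Schema: {"type":"object","properties":{"steps":{"type":"string"},"only":{"type":"string"},"quiet":{"type":"boolean"},"lines":{"type":"string"}},"required":["steps"],"additionalProperties":false}. steps is a string of 1 to 8 rows, one to a line, with the numbers parted by spaces; each row has 7 numbers: the opening from 0.0 (shut) to 1.0 (fully open), then dx, dy, dz in parts of the range, where 1.0 means 750 mm, then a rotation vector rx, ry, rz in shares of 180 degrees (1.0 is 180 degrees); each row is the pose to reach, as a shift and turn from the pose commanded when the call began, along the tool's axes at that moment; what a row does not reach only later rows make up. A row lasts 1/10 s, in which the tool goes at most 0.05 m and 8.59 degrees, less where a joint would pass 70% of its speed; a pose out of reach is approached as far as the arm can. The fingers move at their own pace and stop on an object; the grip force is fixed at half the most. Time passes only in rows, so rows that do not move let the fingers close. The tool returns the time, the measured TCP pose, the force, the opening and the grip force at its end. only (a regular expression) keeps the lines of the reply that match it, lines (a string "A,B") keeps lines A to B, and quiet returns only ok. No shift or turn number may pass 1 either way. Input that does not fit is refused with a message, and nothing moves.
- telemetry.sense(): the state, without advancing time (a new reading comes with each control period).
- optics.capture(name): name is "side" or "top" or "wrist"; returns a dict with "pixels" (400x640x3 uint8, red, green, blue), "z_map" (400x640 float32, m along the optical axis (not along the pixel's ray), 0 where there is no reading), "K" (3x3 intrinsics, pixels), "world_from_camera" (4x4, takes a point from camera to world coordinates). Camera axes: x right, y up, looking along -z (the intrinsics and any distortion apply to the point x, -y, -z); pixel columns grow to the right and rows downward; lengths in m; the calibration is good to about 2 mm. A picture is of the moment at which its call begins.
- job.finish_job(): hands the job in; it is judged then, once.
The state is a dict: "time_s": time; "joints": joint angles; "joint_velocities": joint speeds; "effort": joint torques, N m; "tcp_pos": TCP position; "ee_rot": TCP orientation; "wrist_force": force on the tool from outside, world axes, zero at the start; "moment": the same for the moment, N m; "gripper_width": opening from 0.0 (shut) to 1.0 (fully open); "gripper_force": force on a finger pad.
Only numpy, scipy, OpenCV 4.12 (cv2) and the standard library are available. Lean on these libraries where they do the work, as an engineer would, in place of code of your own. Each camera call takes 0.05 s, during which the arm holds its last target. There are 200 camera calls.

## Task

Take the dust cap off the nut grinder and stand it right way up on the table, clear of the grinder. Then lower the grinding lid into the collar, its two lugs through the two gaps, and turn it clockwise (seen from above) against the spring to the half-way pulse dot, never on through the lock click. Finish gripping the lid and holding it still there, fully down in the collar, with the things round about undisturbed.

Things in the scene. Friction and masses are not known exactly. Their poses are not given: they have to be found in the camera images.
- grinder: White round nut grinder, fixed, right of the fruit basket; 108 mm across, 92 mm high; origin at the centre of its underside, z up. In its top a steel bowl under a bayonet collar: a lip with two facing gaps, on its own +x and -x axes.
- grinder_mouth (a point): On the grinder's axis at the lip's top, z = 92 mm. Lip: inner radius 38.5, underside z = 88, gaps 20 mm wide; below it a channel, floor z = 80, outer radius 47.5. Black marks on the white rim, each twice, half a turn apart: a line at each gap (entry), a dot 40 degrees clockwise of it (half-way, pulse), two lines at 80 degrees (lock).
- grinding_lid: White lid with a straight grip bar and two lugs, about 110 g, standing on its plug left of the fruit basket; origin at the centre of its underside, z up, x along the bar and both lugs (alike both ways round). Plug radius 35.5 mm, foot tapered to 29 over the lowest 10; lugs 12 wide, out to radius 45, z = 14 to 19; flange radius 46, z = 28 to 33. Fully down, its origin is 66 mm above the grinder's.
- lid_grip (a point): Point in the lid's grip bar, on its axis, 56 mm above its origin: a good TCP height for a grip from above. The bar is 64 mm long (lid x), 15 mm wide (lid y; close the fingers along this), z = 33 to 63 above the lid's origin; a black pointer on the flange at either end.
- dust_cap: Plain white cap with a round knob and no lugs, about 60 g; at the start it lies loose in the grinder's mouth, its origin 82 mm above the grinder's. Origin at the centre of its underside, z up. Plug radius 35 mm, z = 0 to 10; flange radius 46, z = 10 to 14.5. It stands on its plug.
- cap_grip (a point): Point in the dust cap's knob, on its axis, 36 mm above its origin: a good TCP height for a grip from above. The knob is 26 mm across, z = 14.5 to 43 above the cap's origin. The table around x = 0.46, y = -0.44 is free for the cap.
- switch_ring (a joint): Sprung ring in the collar that the lid's lugs push round: rad, 0 at rest, growing clockwise; the lid's turn from the gaps less about 0.09. Spring 0.05 N m at rest, 0.085 half-way: it turns lid and ring back when let go. About 0.6 at the half-way dot; the lugs meet the click's sprung rollers at about 0.97 and are through the click at 1.13.
- nut_jar: Bystander: round glass jar of nuts with a flat white lid, 93 mm across, 89 mm high, loose, near the front right; origin at the centre of its underside.
- teaspoon: Bystander: metal teaspoon, 130 mm, lying loose in front of the grinder; origin under its middle.
- mug: Bystander: white mug, 83 mm across, 93 mm high, with a handle, loose, at the front left; origin at the centre of its underside.
- fruit_bowl: Bystander: fixed black wire fruit basket between the grinder and the lid, about 220 mm across, its fruit heaped to about 210 mm high; origin at the centre of its underside. Carry the lid over it; the back wall stands at about x = 0.62 behind it, so do not swing wide.

How it is judged (in metres and radians):
On the way, in this order (a step that is already met when the one before it is completed fails the run):
1. the dust cap stands right way up on the table, clear of the grinder, let go (height (world z) of dust_cap below 0.006 m and angle between dust_cap's own z axis and vertical below 0.1 rad and horizontal distance between dust_cap and grinder above 0.102 m and contact force between the fingers and dust_cap below 0.1 N), for 0.2 s.
2. the grinding lid is down in the collar, lugs through the gaps and not yet turned (z of grinding_lid in the frame of grinder below 0.069 m and horizontal distance between grinding_lid and grinder below 0.005 m and angle between grinding_lid's own z axis and vertical below 0.1 rad and value of joint switch_ring below 0.2 rad), for 0.1 s.
At the end, for the whole second after the job is handed in: Gripper holds the lid still (over 2 N), lid fully down in the collar (origin under 69 mm above the grinder's, within 5 mm of its axis), turned clockwise 30 to 51 degrees from the gaps (dot: 40), ring at 0.38 to 0.85 rad; dust cap upright at rest on the table, over 102 mm from the grinder's axis (z of grinding_lid in the frame of grinder below 0.069 m and horizontal distance between grinding_lid and grinder below 0.005 m and angle between each of grinding_lid, dust_cap's own z axis and vertical below 0.1 rad and angle between the x axis of grinding_lid and the x axis of grinder, either way round between 0.52 and 0.89 rad and value of joint switch_ring between 0.38 and 0.85 rad and angular speed of grinding_lid below 0.15 rad/s and contact force between the fingers and grinding_lid above 2 N and height (world z) of dust_cap below 0.006 m and horizontal distance between dust_cap and grinder above 0.102 m and linear speed of dust_cap below 0.03 m/s); the arm keeps its last pose, push and grip.
It fails at once if the lid was turned on through the lock click (switch ring past 1.13 rad) (value of joint switch_ring above 1.13 rad).
It fails at once if the nut jar was disturbed (moved over 30 mm or tipped) (distance of nut_jar from where it was at the start of the episode above 0.03 m or angle between nut_jar's own z axis and vertical above 0.3 rad).
It fails at once if the mug was disturbed (moved over 30 mm or tipped) (distance of mug from where it was at the start of the episode above 0.03 m or angle between mug's own z axis and vertical above 0.3 rad).
It fails at once if the teaspoon was moved over 30 mm (distance of teaspoon from where it was at the start of the episode above 0.03 m).
It also fails if it takes over 58 s, if anything falls off the work surface, if the arm or the gripper's body presses on something with over 40 N, if the wrist force passes 120 N, or if a joint passes its speed limit or range.

## Working session

There is one attempt and no reset: what is moved stays moved. The work goes in short steps, Python scripts to look and compute and a tool call to move; the robot and the scene stay as the last step left them, time stands still between calls to the robot, and variables do not carry over. Pictures are saved under pics/ and viewed, at most 10 in all, crops included, and the job is handed in when it is done.

```bash
ls; mkdir -p pics
```

Create h.py:
```python
import numpy as np,cv2
from station import r, optics, job, telemetry
def cap(n):
    c=optics.capture(n); np.savez('pics/last_%s.npz'%n,**c); return c
def pts(c):
    z=c['z_map'].astype(float);K=c['K'];h,w=z.shape
    u,v=np.meshgrid(np.arange(w),np.arange(h))
    P=np.stack([(u-K[0,2])*z/K[0,0],-(v-K[1,2])*z/K[1,1],-z],-1)
    T=c['world_from_camera'];return P@T[:3,:3].T+T[:3,3]
```

Run:
```python
from h import *
for n in('top','side'):
    c=cap(n);cv2.imwrite(f'pics/{n}0.png',c['pixels'][...,::-1]);print(n,c['K'].tolist(),c['world_from_camera'].round(3).tolist(),[k for k in c])
s=telemetry.sense();print({k:np.round(v,3).tolist() for k,v in s.items()})
```

```text
pics
station.py
top [[497.86624702775663, 0.0, 318.1746255113747], [0.0, 497.86624702775663, 206.83722408403693], [0.0, 0.0, 1.0]] [[0.45, 0.84, -0.303, -0.091], [-0.893, 0.425, -0.147, -0.225], [0.005, 0.337, 0.942, 1.609], [0.0, 0.0, 0.0, 1.0]] ['pixels', 'z_map', 'K', 'world_from_camera']
side [[479.238770157151, 0.0, 315.2968386160905], [0.0, 479.238770157151, 198.7421325562627], [0.0, 0.0, 1.0]] [[0.839, 0.188, -0.51, -0.299], [-0.544, 0.31, -0.78, -1.059], [0.012, 0.932, 0.362, 0.602], [0.0, 0.0, 0.0, 1.0]] ['pixels', 'z_map', 'K', 'world_from_camera']
{'time_s': 0.1, 'joints': [-50.902, 22.085, 0.389, -0.025, -68.413, -14.816], 'joint_velocities': [0.019, -0.216, 0.167, 0.104, 0.041, 0.043], 'effort': [-0.0, -39.169, 18.793, 4.232, 0.013, -0.0], 'tcp_pos': [0.257, -0.569, 0.24], 'ee_rot': [[-0.912, -0.411, -0.001], [-0.411, 0.912, 0.002], [0.0, 0.002, -1.0]], 'wrist_force': [-1.009, -0.308, 0.063], 'moment': [-0.041, -0.047, 0.034], 'gripper_force': 0.0, 'gripper_width': 1.0}
```

View pics/top0.png

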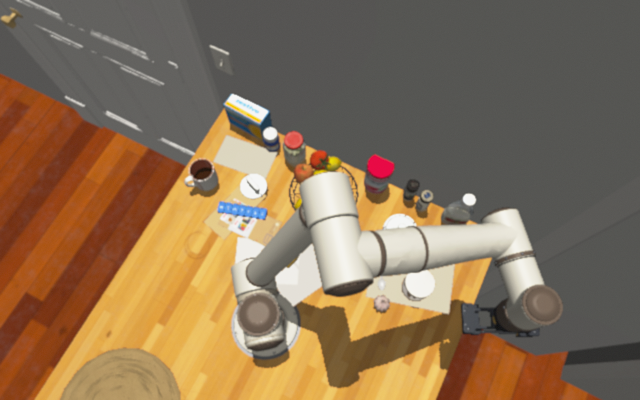

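View pics/side0.png

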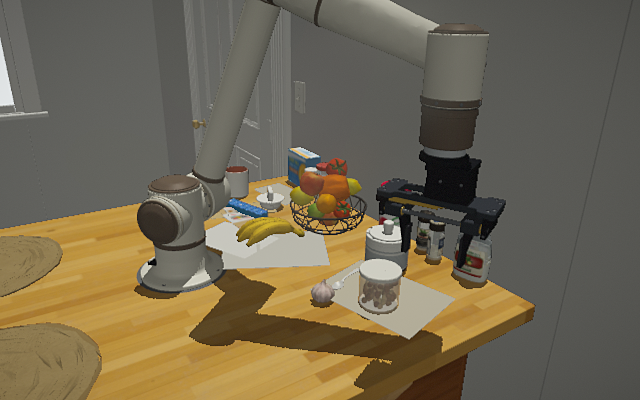

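The top view shows the lid at (253,187) with its bar running down-right, the basket at about (325,185), the jar at (418,285), the mug at (203,177), and the grinder partly hidden under the arm at (399,226). The side view shows the grinder at (386,248) with the cap knob at (388,226), and the jar in front at (379,285).

Add to h.py:
```python
def near(P,xy,rad,z0,z1):
    m=(np.hypot(P[...,0]-xy[0],P[...,1]-xy[1])<rad)&(P[...,2]>z0)&(P[...,2]<z1);return P[m]
def load(n): return dict(np.load('pics/last_%s.npz'%n))
def circ(p):
    A=np.c_[2*p[:,:2],np.ones(len(p))];s=np.linalg.lstsq(A,(p[:,:2]**2).sum(1),rcond=None)[0]
    return s[:2],np.sqrt(s[2]+s[:2]@s[:2])
```

Run:
```python
from h import *
c=load('top');P=pts(c)
for n,u,v in(('lid',253,187),('lidedge',245,190),('grind',397,221),('jar',418,285),('mug',203,177),('garlic',382,303),('fruit',320,160)):print(n,P[v,u].round(3))
cs=load('side');Q=pts(cs)
for n,u,v in(('knob',388,226),('knobtop',389,222),('grindfront',386,260),('jartop',379,268),('lidbar',268,193),('spoon',348,277)):print(n,Q[v,u].round(3))
big=lambda c,x,y,w,h,n:cv2.imwrite(n,cv2.resize(c['pixels'][y:y+h,x:x+w,::-1],None,fx=8,fy=8,interpolation=cv2.INTER_CUBIC))
a=cv2.resize(c['pixels'][160:210,225:285,::-1],(400,333),interpolation=cv2.INTER_CUBIC)
b=cv2.resize(c['pixels'][205:255,370:430,::-1],(400,333),interpolation=cv2.INTER_CUBIC)
d=cv2.resize(cs['pixels'][210:275,350:428,::-1],(400,333),interpolation=cv2.INTER_CUBIC)
cv2.imwrite('pics/crop.png',np.vstack([np.hstack([a,b])]))
l=P[187,253]
p=near(P,l,.07,.024,.040);print('flange',len(p),p.mean(0),np.median(p[:,2]))
p=near(P,l,.07,.052,.075);print('bar',len(p),p.mean(0))
k=Q[222,389];p=near(Q,k,.03,k[2]-.02,.14);print('knob',len(p),p.mean(0),p.max(0),p.min(0))
```

```text
lid [0.374 0.247 0.05 ]
lidedge [0.357 0.27  0.035]
grind [ 0.466 -0.235  0.097]
jar [ 0.309 -0.376  0.088]
mug [0.336 0.425 0.028]
garlic [ 0.217 -0.302  0.043]
fruit [0.508 0.063 0.186]
knob [ 0.434 -0.264  0.119]
knobtop [ 0.442 -0.258  0.125]
grindfront [ 0.353 -0.354  0.089]
jartop [ 0.315 -0.374  0.09 ]
lidbar [0.374 0.251 0.051]
spoon [ 0.33  -0.248 -0.   ]
flange 437 [0.37920752 0.25063782 0.03305917] 0.03343733600220489
bar 84 [0.38308617 0.25155952 0.06283255]
knob 103 [ 0.43913594 -0.25949527  0.11837545] [ 0.45529934 -0.24573655  0.12747007] [ 0.42919956 -0.26858809  0.10568729]
```

View pics/crop.png

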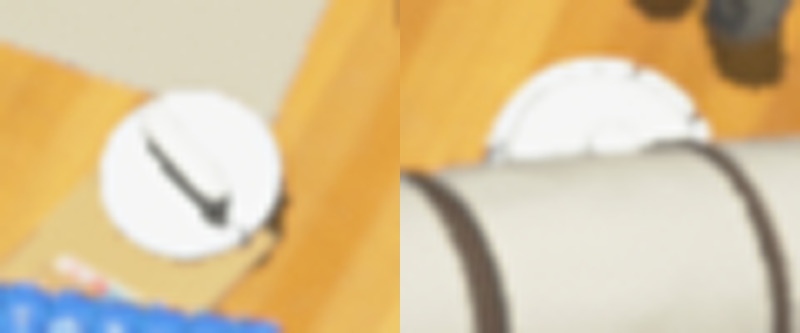

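The rows are not in the units I measure in: shifts go in shares of 750 mm and turns go in shares of 180 degrees. I convert before sending: -0.3 m / 0.75 = -0.4, -0.24 m / 0.75 = -0.32.

Call:
steer_hand(steps="1 -0.0533 0.0333 0 0 0 0\n1 -0.1067 0.0733 0 0 0 0\n1 -0.16 0.1067 0 0 0 0\n1 -0.2133 0.1467 0 0 0 0\n1 -0.2667 0.184 0 0 0 0\n1 -0.32 0.2213 0 0 0 0\n1 -0.3733 0.2573 0 0 0 0\n1 -0.4 0.276 0 0 0 0")

```text
time_s: 0.9
tcp_pos: [0.4465, -0.2548, 0.2411]
ee_rot: [[-0.91, -0.414, -0.0], [-0.414, 0.91, 0.0], [-0.0, 0.0, -1.0]]
wrist_force: [0.4, -0.7, -0.4]
gripper_width: 1.001
gripper_force: 0.0
```

Run:
```python
from h import *
c=cap('wrist');print(c['world_from_camera'].round(3).tolist(),c['K'].round(1).tolist());s=telemetry.sense();print(s['tcp_pos'],np.round(s['ee_rot'],3).tolist(),s['joints'])
t=cap('top');cv2.imwrite('pics/w1.png',c['pixels'][...,::-1])
P=pts(c)
p=P[(P[...,2]>.118)&(P[...,2]<.132)&(np.hypot(P[...,0]-.445,P[...,1]+.258)<.03)];print('knob top',len(p),p.mean(0),p.min(0),p.max(0),circ(p))
p=P[(P[...,2]>.088)&(P[...,2]<.1)&(np.hypot(P[...,0]-.445,P[...,1]+.258)<.08)];print('flange',len(p),p.mean(0),p.min(0),p.max(0))
```

```text
[[-0.415, -0.875, -0.249, 0.38], [0.91, -0.399, -0.114, -0.286], [0.0, -0.274, 0.962, 0.385], [0.0, 0.0, 0.0, 1.0]] [[332.3, 0.0, 319.5], [0.0, 332.3, 200.2], [0.0, 0.0, 1.0]]
[ 0.44760427 -0.25360767  0.24100256] [[-0.91, -0.415, 0.001], [-0.415, 0.91, 0.001], [-0.001, 0.0, -1.0]] [-1.14725316e+01  1.12603693e+01 -1.48601372e+01 -6.36420545e-02
 -6.38490311e+01 -5.39621394e+01]
knob top 774 [ 0.44404087 -0.25477914  0.12448444] [ 0.43220128 -0.26712567  0.11803387] [ 0.45729275 -0.24186226  0.12739386] (array([ 0.44432906, -0.25464073]), np.float64(0.009116917572188693))
flange 9921 [ 0.44190175 -0.25571319  0.09540887] [ 0.39106705 -0.30793379  0.08852008] [ 0.49843547 -0.20055103  0.09920934]
```

View pics/w1.png

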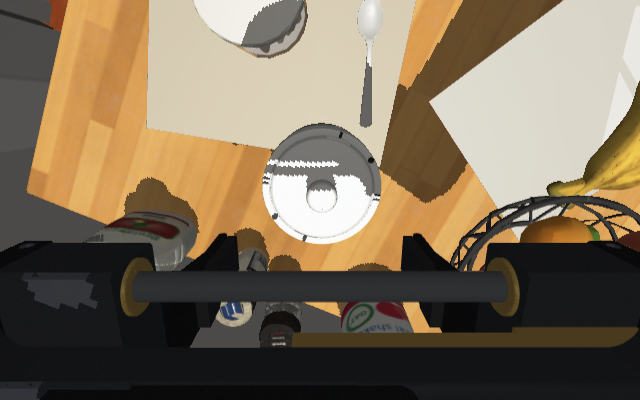

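The wrist view shows the cap knob at (321,196), the rim marks around (342,134), (371,160), (265,182), (275,216), (305,238), and bottles behind. I'm enlarging the marks and checking heights.

Run:
```python
from h import *
c=load('wrist');P=pts(c)
cv2.imwrite('pics/w1c.png',cv2.resize(c['pixels'][118:250,255:390,::-1],(600,587),interpolation=cv2.INTER_CUBIC))
g=np.array([.4446,-.2545])
rr=np.hypot(P[...,0]-g[0],P[...,1]-g[1]);m=(rr>.047)&(rr<.055)&(P[...,2]>.08)
gray=c['pixels'].mean(-1)
for v,u in np.argwhere(m&(gray<70)):
    d=P[v,u,:2]-g;print(u,v,int(gray[v,u]),round(np.degrees(np.arctan2(d[1],d[0]))),round(rr[v,u]*1e3,1),end='; ')
T=pts(load('top'))
print()
for n,(x0,x1,y0,y1) in dict(cap=(.36,.58,-.56,-.33),back=(.5,.62,-.33,-.12)).items():
    q=T[(T[...,0]>x0)&(T[...,0]<x1)&(T[...,1]>y0)&(T[...,1]<y1)&(T[...,2]>.02)&(T[...,2]<.16)]
    print(n,len(q),q.max(0) if len(q) else '',q.min(0) if len(q) else '')
q=T[(T[...,0]>.3)&(T[...,1]>-.09)&(T[...,1]<.2)&(T[...,2]<.25)];print('fruit',q[q[:,2].argmax()])
# lid
l=np.array([.379,.2506]);gl=load('top')['pixels'].mean(-1)
a=near(T,l,.07,.027,.04);print(circ(a),a.min(0),a.max(0),(a.min(0)+a.max(0))/2)
b=near(T,l,.07,.055,.07);bc=b[:,:2].mean(0);U,S,V=np.linalg.svd(b[:,:2]-bc);print(bc,S/np.sqrt(len(b)),V[0],b[:,2].max(),np.ptp((b[:,:2]-bc)@V[0]))
```

```text
340 132 41 -173 52.6; 341 132 38 -174 52.9; 340 133 38 -174 51.8; 341 133 17 -174 52.1; 342 133 29 -175 52.4; 340 134 19 -174 51.0; 341 134 18 -175 51.3; 342 134 63 -176 51.5; 340 135 17 -174 50.3; 341 135 17 -175 50.4; 339 136 17 -174 49.1; 340 136 17 -175 49.5; 341 136 27 -176 49.7; 339 137 45 -174 48.3; 340 137 26 -175 48.6; 341 137 61 -176 48.8; 340 138 69 -175 47.8; 370 157 55 148 51.5; 371 157 55 148 52.2; 369 158 16 148 50.3; 370 158 16 147 51.1; 371 158 17 147 51.8; 372 158 17 147 52.4; 373 158 49 146 53.3; 368 159 36 147 49.1; 369 159 17 147 49.8; 370 159 16 146 50.6; 371 159 18 146 51.3; 372 159 16 145 52.1; 373 159 16 145 52.8; 368 160 15 146 48.7; 369 160 15 146 49.4; 370 160 17 146 50.1; 371 160 16 145 50.9; 372 160 15 145 51.6; 373 160 18 144 52.4; 368 161 37 146 48.2; 369 161 17 145 49.0; 370 161 17 145 49.7; 371 161 16 144 50.5; 372 161 17 144 51.2; 373 161 38 143 52.0; 369 162 51 144 48.5; 370 162 26 143 49.4; 371 162 39 143 50.1; 372 162 38 142 50.9; 265 177 62 -78 51.3; 268 178 66 -77 48.6; 263 182 64 -72 52.7; 264 182 65 -72 51.6; 375 194 34 109 48.9; 376 194 33 1
[... 28230 characters left out ...]
 24 136 52.8; 593 399 25 136 53.1; 594 399 23 135 53.4; 595 399 24 137 53.0; 596 399 24 136 53.3; 597 399 24 136 53.7; 598 399 24 135 54.1; 599 399 23 135 54.0; 600 399 23 135 54.2; 601 399 24 135 54.6; 
cap 341 [ 0.57998429 -0.36069539  0.1598007 ] [ 0.3601417  -0.43586342  0.02000788]
back 315 [ 0.61963756 -0.12003947  0.15754069] [ 0.55475329 -0.22517189  0.02002385]
fruit [0.62224353 0.1274304  0.24995113]
(array([0.39074555, 0.25218169]), np.float64(0.03192993168340728)) [0.37021087 0.20895587 0.02739109] [0.43200356 0.29799949 0.03964482] [0.40110722 0.25347768 0.03351796]
[0.38480548 0.25354224] [0.01734019 0.00428803] [-0.34121381 -0.93998571] 0.06961655387654986 0.059705903183920814
```

View pics/w1c.png

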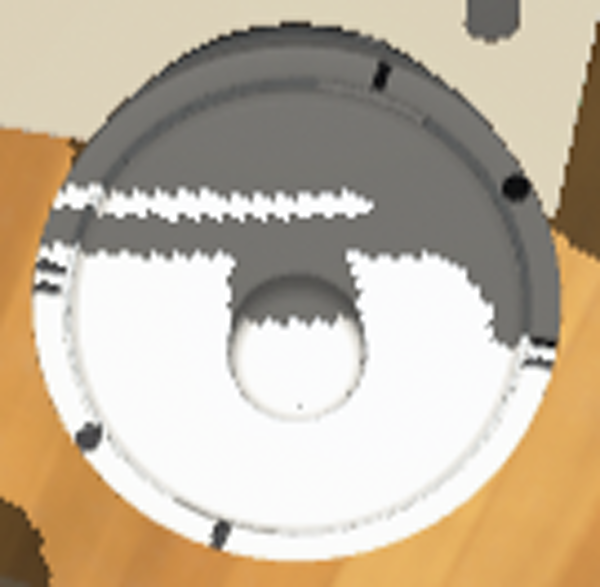

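The crop shows entry lines at (381,75)/(220,535), dots at (516,187)/(88,437), and double lines at (540,350)/(48,275). In world angles the gap axis is about 5.3°, and clockwise goes through the dot at -35°/145°. The knob and grinder axis is at (0.4446,-0.2545).

Run:
```python
from h import *
T=pts(load('top'))
for u,v in((468,200),(465,205),(455,212),(425,197),(411,187),(380,163),(440,222)):print(u,v,T[v,u].round(3))
```

```text
468 200 [ 0.589 -0.4    0.195]
465 205 [ 0.575 -0.399  0.184]
455 212 [ 0.57  -0.387  0.115]
425 197 [ 0.408 -0.268  0.489]
411 187 [ 0.416 -0.228  0.489]
380 163 [ 0.601 -0.107  0.15 ]
440 222 [ 0.565 -0.368 -0.001]
```

Call:
steer_hand(steps="1 0.004 0 0.0533 0 0 0\n1 0.004 0 0.0933 0 0 0\n1 0.004 0 0.12 0 0 0\n1 0.004 0 0.12 0 0 0")

```text
time_s: 1.4
tcp_pos: [0.4399, -0.2588, 0.1481]
ee_rot: [[-0.912, -0.41, -0.008], [-0.41, 0.912, 0.002], [0.006, 0.005, -1.0]]
wrist_force: [0.0, -0.9, 0.3]
gripper_width: 1.003
gripper_force: 0.0
```

Call:
steer_hand(steps="1 0 0 0 0 0 0\n1 0 0 0 0 0 0")

```text
time_s: 1.6
tcp_pos: [0.4434, -0.2595, 0.1526]
ee_rot: [[-0.912, -0.411, 0.002], [-0.411, 0.912, -0.001], [-0.002, -0.002, -1.0]]
wrist_force: [1.1, 1.1, 0.4]
gripper_width: 0.994
gripper_force: 0.0
```

Call:
steer_hand(steps="1 0 0 0 0 0 0\n1 0 0 0 0 0 0")

```text
time_s: 1.8
tcp_pos: [0.4431, -0.2591, 0.1523]
ee_rot: [[-0.912, -0.411, 0.002], [-0.411, 0.912, -0.001], [-0.002, -0.001, -1.0]]
wrist_force: [0.3, -0.9, 0.2]
gripper_width: 1.004
gripper_force: 0.0
```

Run:
```python
from h import *
c=cap('wrist');s=telemetry.sense();print(s['tcp_pos'],s['joints'])
P=pts(c)
m=(np.hypot(P[...,0]-.4446,P[...,1]+.2545)<.03)&(P[...,2]>.121)&(P[...,2]<.13);p=P[m];print(len(p),(p.min(0)+p.max(0))/2)
```

```text
[ 0.44295438 -0.25897608  0.15204865] [-1.21668608e+01  1.61955862e+01 -2.24253705e+01  5.43612510e-04
 -5.12842521e+01 -5.35537241e+01]
1516 [ 0.4445311  -0.25430563  0.12398795]
```

Converted, 0.0335 m / 0.75 = 0.0447, 0.0036 m / 0.75 = 0.0048.

Call:
steer_hand(steps="1 -0.0044 0.0048 0.0133 0 0 0\n1 -0.0044 0.0048 0.0307 0 0 0\n1 -0.0044 0.0048 0.0447 0 0 0\n1 -0.0044 0.0048 0.0447 0 0 0\n0 -0.0044 0.0048 0.0447 0 0 0\n0 -0.0044 0.0048 0.0447 0 0 0\n0 -0.0044 0.0048 0.0447 0 0 0\n0 -0.0044 0.0048 0.0447 0 0 0")

```text
time_s: 2.65
tcp_pos: [0.4442, -0.2543, 0.118]
ee_rot: [[-0.912, -0.411, 0.0], [-0.411, 0.912, -0.0], [-0.0, -0.0, -1.0]]
wrist_force: [-0.3, 0.8, -0.1]
gripper_width: 0.72
gripper_force: 0.0
```

Converted, -0.08 m / 0.75 = -0.1067, -0.05 m / 0.75 = -0.0667.

Call:
steer_hand(steps="0 0 0 0 0 0 0\n0 0 0 0 0 0 0\n0 0 0 -0.0267 0 0 0\n0 0 0 -0.0667 0 0 0\n0 0 0 -0.1067 0 0 0\n0 0 0 -0.1067 0 0 0\n0 0 0 -0.1067 0 0 0")

```text
time_s: 3.35
tcp_pos: [0.4442, -0.2541, 0.1982]
ee_rot: [[-0.912, -0.411, 0.002], [-0.411, 0.912, 0.0], [-0.001, -0.001, -1.0]]
wrist_force: [0.2, -0.3, -0.2]
gripper_width: 0.081
gripper_force: 0.0
```

The fingers are slow and were still closing when I lifted, so I'm reopening and checking the cap.

Call:
steer_hand(steps="1 0 0 0 0 0 0\n1 0 0 0 0 0 0\n1 0 0 0 0 0 0\n1 0 0 0 0 0 0\n1 0 0 0 0 0 0\n1 0 0 0 0 0 0\n1 0 0 0 0 0 0\n1 0 0 0 0 0 0")

```text
time_s: 4.15
tcp_pos: [0.4442, -0.2542, 0.1978]
ee_rot: [[-0.912, -0.411, 0.0], [-0.411, 0.912, 0.0], [-0.0, 0.0, -1.0]]
wrist_force: [-0.1, 0.1, 0.6]
gripper_width: 0.726
gripper_force: 0.0
```

Run:
```python
from h import *
c=cap('wrist');s=telemetry.sense();print(s['tcp_pos'],s['gripper_width'])
P=pts(c)
m=(np.hypot(P[...,0]-.4446,P[...,1]+.2545)<.03)&(P[...,2]>.121)&(P[...,2]<.13);p=P[m];print(len(p),(p.min(0)+p.max(0))/2)
```

```text
[ 0.44415548 -0.25421878  0.19776811] 0.7730835838315748
1022 [ 0.44489432 -0.25424082  0.12396549]
```

The cap hasn't moved. I'm descending and closing fully.

Converted, 0.08 m / 0.75 = 0.1067, 0.06 m / 0.75 = 0.08.

Call:
steer_hand(steps="0.75 0 0 0.04 0 0 0\n0.7 0 0 0.08 0 0 0\n0.65 0 0 0.1067 0 0 0\n0.5 0 0 0.1067 0 0 0\n0 0 0 0.1067 0 0 0\n0 0 0 0.1067 0 0 0\n0 0 0 0.1067 0 0 0\n0 0 0 0.1067 0 0 0")

```text
time_s: 5.0
tcp_pos: [0.4442, -0.2542, 0.118]
ee_rot: [[-0.912, -0.411, 0.0], [-0.411, 0.912, -0.0], [-0.0, -0.0, -1.0]]
wrist_force: [-0.4, 0.2, 0.9]
gripper_width: 0.29
gripper_force: 30.0
```

Call:
steer_hand(steps="0 0 0 0 0 0 0\n0 0 0 0 0 0 0\n0 0 0 0 0 0 0")

```text
time_s: 5.3
tcp_pos: [0.4442, -0.2542, 0.118]
ee_rot: [[-0.912, -0.411, 0.0], [-0.411, 0.912, -0.0], [-0.0, -0.0, -1.0]]
wrist_force: [-0.3, 1.3, 1.0]
gripper_width: 0.286
gripper_force: 30.0
```

Converted, -0.176 m / 0.75 = -0.2347, 0.062 m / 0.75 = 0.0827.

Call:
steer_hand(steps="0 0 0 -0.0267 0 0 0\n0 0 0 -0.0667 0 0 0\n0 0.0133 -0.04 -0.08 0 0 0\n0 0.0333 -0.0933 -0.08 0 0 0\n0 0.0533 -0.1467 -0.08 0 0 0\n0 0.0693 -0.2 -0.08 0 0 0\n0 0.0827 -0.2347 -0.08 0 0 0\n0 0.0827 -0.2347 -0.08 0 0 0")

```text
time_s: 6.1
tcp_pos: [0.4596, -0.4432, 0.1764]
ee_rot: [[-0.913, -0.408, -0.001], [-0.408, 0.913, -0.0], [0.001, 0.0, -1.0]]
wrist_force: [0.1, 0.3, -0.3]
gripper_width: 0.292
gripper_force: 30.0
```

Call:
steer_hand(steps="0 0 0 0 0 0 0\n0 0 0 0.0533 0 0 0\n0 0 0 0.1067 0 0 0\n0 0 0 0.1467 0 0 0\n0 0 0 0.1667 0 0 0\n0 0 0 0.18 0 0 0\n0 0 0 0.18 0 0 0")

```text
time_s: 6.8
tcp_pos: [0.4596, -0.4389, 0.0417]
ee_rot: [[-0.911, -0.412, -0.002], [-0.412, 0.911, 0.001], [0.001, 0.002, -1.0]]
wrist_force: [-0.7, 0.5, -0.8]
gripper_width: 0.289
gripper_force: 30.0
```

Converted, 0.007 m / 0.75 = 0.0093, 0.006 m / 0.75 = 0.008.

Call:
steer_hand(steps="0 0 0 0.004 0 0 0\n0 0 0 0.008 0 0 0\n0 0 0 0.0093 0 0 0\n0 0 0 0.0093 0 0 0")

```text
time_s: 7.2
tcp_pos: [0.4601, -0.4403, 0.0362]
ee_rot: [[-0.912, -0.411, 0.001], [-0.411, 0.912, -0.0], [-0.0, -0.001, -1.0]]
wrist_force: [-0.0, 0.2, 0.6]
gripper_width: 0.288
gripper_force: 30.0
```

Converted, -0.12 m / 0.75 = -0.16, -0.07 m / 0.75 = -0.0933.

Call:
steer_hand(steps="0.6 0 0 0 0 0 0\n0.6 0 0 0 0 0 0\n0.6 0 0 0 0 0 0\n0.6 0 0 0 0 0 0\n0.6 0 0 0 0 0 0\n0.6 0 0 -0.04 0 0 0\n0.6 0 0 -0.0933 0 0 0\n0.6 0 0 -0.16 0 0 0")

```text
time_s: 8.0
tcp_pos: [0.4589, -0.4394, 0.1551]
ee_rot: [[-0.912, -0.411, -0.004], [-0.411, 0.912, 0.003], [0.003, 0.004, -1.0]]
wrist_force: [1.1, -0.8, 0.2]
gripper_width: 0.598
gripper_force: 0.0
```

Call:
steer_hand(steps="0.7 0 0 -0.0667 0 0 0\n0.7 0 0 -0.1333 0 0 0\n0.8 0 0 -0.2 0 0 0\n0.8 0 0 -0.2 0 0 0")

```text
time_s: 8.4
tcp_pos: [0.4621, -0.4425, 0.3155]
ee_rot: [[-0.911, -0.412, 0.013], [-0.412, 0.911, -0.011], [-0.008, -0.016, -1.0]]
wrist_force: [0.0, -0.9, 0.3]
gripper_width: 0.771
gripper_force: 0.0
```

Run:
```python
from h import *
c=cap('wrist');s=telemetry.sense();print(s['tcp_pos'],s['gripper_width'])
P=pts(c);p=near(P,(.46,-.44),.07,.005,.07);print(len(p),(p.min(0)+p.max(0))/2,p[:,2].max())
p=near(P,(.46,-.44),.07,.009,.019);print(len(p),np.ptp(p,0),np.median(p[:,2]))
T=pts(load('top'))
for u,v in((294,140),(270,133),(300,150)):print(T[v,u].round(3))
```

```text
[ 0.46117437 -0.44108183  0.31085318] 0.7852259055319748
3603 [ 0.46153275 -0.44002758  0.02798543] 0.045598671445608696
3262 [0.09172531 0.09165214 0.00774954] 0.014580340378289619
[0.558 0.183 0.131]
[0.561 0.279 0.093]
[0.545 0.155 0.107]
```

Converted, 0.332 m / 0.75 = 0.4427, 0.29 m / 0.75 = 0.3867.

Call:
steer_hand(steps="0.8 -0.0133 0.04 0 0 0 0\n0.8 -0.032 0.096 0 0 0 0\n0.8 -0.0507 0.1547 0 0 0 0\n0.8 -0.0693 0.2133 0 0 0 0\n0.8 -0.088 0.272 0 0 0 0\n0.8 -0.1067 0.3293 0 0 0 0\n0.8 -0.1253 0.3867 0 0 0 0\n0.8 -0.144 0.4427 0 0 0 0")

```text
time_s: 9.25
tcp_pos: [0.4206, -0.0915, 0.3045]
ee_rot: [[-0.912, -0.411, -0.002], [-0.411, 0.912, 0.0], [0.002, 0.001, -1.0]]
wrist_force: [1.3, 0.2, 0.5]
gripper_width: 0.795
gripper_force: 0.0
```

Call:
steer_hand(steps="0.8 -0.0187 0.0587 0 0 0 -0.0278\n0.8 -0.0373 0.116 0 0 0 -0.0611\n0.8 -0.056 0.1733 0 0 0 -0.1\n0.8 -0.076 0.232 0 0 0 -0.1389\n0.8 -0.0933 0.2893 0 0 0 -0.1778\n0.8 -0.1133 0.3467 0 0 0 -0.2111\n0.8 -0.1307 0.4 0 0 0 -0.2389\n0.8 -0.144 0.4413 0 0 0 -0.2539")

```text
time_s: 10.05
tcp_pos: [0.3831, 0.2549, 0.3043]
ee_rot: [[-0.338, -0.941, -0.002], [-0.941, 0.338, -0.002], [0.002, 0.001, -1.0]]
wrist_force: [1.2, 0.2, -0.3]
gripper_width: 0.803
gripper_force: 0.0
```

Call:
steer_hand(steps="0.8 0 0 0.0267 0 0 0\n0.8 0 0 0.0533 0 0 0\n0.8 0 0 0.08 0 0 0\n0.8 0 0 0.08 0 0 0")

```text
time_s: 10.45
tcp_pos: [0.3824, 0.2513, 0.242]
ee_rot: [[-0.343, -0.939, -0.006], [-0.939, 0.343, -0.006], [0.008, 0.004, -1.0]]
wrist_force: [-0.1, -0.3, 0.0]
gripper_width: 0.801
gripper_force: 0.0
```

Run:
```python
from h import *
c=cap('wrist');s=telemetry.sense();print(s['tcp_pos'],np.round(s['ee_rot'],3).tolist(),s['joints'].round(1),s['gripper_width'])
cv2.imwrite('pics/w2.png',c['pixels'][...,::-1])
P=pts(c);p=near(P,(.385,.253),.07,.025,.04);print('fl',len(p),(p.min(0)+p.max(0))/2,np.ptp(p,0))
p=near(P,(.385,.253),.05,.058,.075);R=cv2.minAreaRect((p[:,:2]*1000).astype(np.float32));print('bar',len(p),R,np.median(p[:,2]))
```

```text
[0.38343587 0.25208776 0.24399167] [[-0.342, -0.94, -0.003], [-0.94, 0.342, -0.004], [0.005, 0.002, -1.0]] [ 53.7   5.6 -21.3  -0.  -63.4 -73.7] 0.8001120971722139
fl 4493 [0.38369521 0.25590034 0.03450178] [0.09169844 0.09180233 0.01079241]
bar 863 ((383.5029602050781, 255.3414306640625), (62.59599304199219, 14.984962463378906), 67.79680633544922) 0.06271553881921882
```

View pics/w2.png

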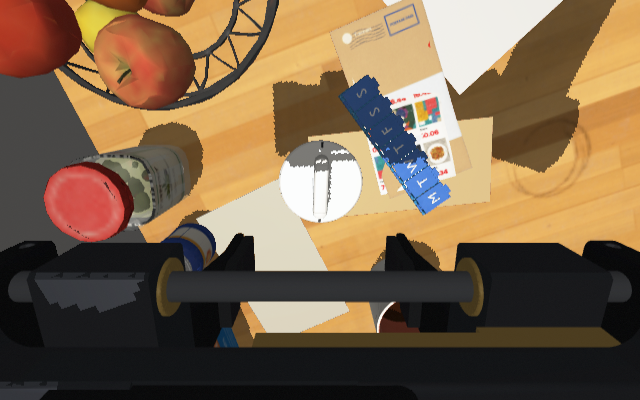

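The wrist view shows the lid centred at (320,181) with the bar vertical in the image, and jars well to the left. The measured lid is at (0.3836,0.2556) with the bar at 67.8°.

Converted, 0.185 m / 0.75 = 0.2467, 0.17 m / 0.75 = 0.2267, 2.2 degrees / 180 = 0.0122.

Call:
steer_hand(steps="0.7 -0.0045 0.0013 0.0533 0 0 0.0122\n0.6 -0.0045 0.0013 0.1067 0 0 0.0122\n0.5 -0.0045 0.0013 0.16 0 0 0.0122\n0.5 -0.0045 0.0013 0.2 0 0 0.0122\n0.5 -0.0045 0.0013 0.2267 0 0 0.0122\n0.5 -0.0045 0.0013 0.24 0 0 0.0122\n0.5 -0.0045 0.0013 0.2467 0 0 0.0122\n0.5 -0.0045 0.0013 0.2467 0 0 0.0122")

```text
time_s: 11.3
tcp_pos: [0.3849, 0.257, 0.0612]
ee_rot: [[-0.378, -0.926, 0.001], [-0.926, 0.378, 0.001], [-0.001, -0.0, -1.0]]
wrist_force: [-0.6, 0.2, 0.8]
gripper_width: 0.502
gripper_force: 0.0
```

Call:
steer_hand(steps="0.5 0 0 0 0 0 0\n0.5 0 0 0 0 0 0")

```text
time_s: 11.5
tcp_pos: [0.385, 0.2572, 0.0618]
ee_rot: [[-0.378, -0.926, 0.002], [-0.926, 0.378, 0.002], [-0.002, -0.001, -1.0]]
wrist_force: [-0.1, -0.4, 0.5]
gripper_width: 0.5
gripper_force: 0.0
```

Converted, 0.005 m / 0.75 = 0.0067, 0.002 m / 0.75 = 0.0027.

Call:
steer_hand(steps="0.4 0.0027 0.0009 0.0067 0 0 0\n0 0.0027 0.0009 0.0067 0 0 0\n0 0.0027 0.0009 0.0067 0 0 0\n0 0.0027 0.0009 0.0067 0 0 0\n0 0.0027 0.0009 0.0067 0 0 0\n0 0.0027 0.0009 0.0067 0 0 0\n0 0.0027 0.0009 0.0067 0 0 0")

```text
time_s: 12.2
tcp_pos: [0.3831, 0.2551, 0.0558]
ee_rot: [[-0.378, -0.926, 0.0], [-0.926, 0.378, 0.0], [-0.0, -0.0, -1.0]]
wrist_force: [-0.9, 0.3, 1.0]
gripper_width: 0.168
gripper_force: 30.0
```

Converted, -0.27 m / 0.75 = -0.36, -0.21 m / 0.75 = -0.28.

Call:
steer_hand(steps="0 0 0 -0.0267 0 0 0\n0 0 0 -0.0667 0 0 0\n0 0 0 -0.12 0 0 0\n0 0 0 -0.1733 0 0 0\n0 0 0 -0.2267 0 0 0\n0 0 0 -0.28 0 0 0\n0 0 0 -0.3333 0 0 0\n0 0 0 -0.36 0 0 0")

```text
time_s: 13.0
tcp_pos: [0.3837, 0.2554, 0.3294]
ee_rot: [[-0.378, -0.926, 0.004], [-0.926, 0.378, 0.004], [-0.005, -0.002, -1.0]]
wrist_force: [0.4, 0.2, -1.2]
gripper_width: 0.168
gripper_force: 30.0
```

Call:
steer_hand(steps="0 0 0 0 0 0 0\n0 0 0 0 0 0 0")

```text
time_s: 13.2
tcp_pos: [0.3824, 0.2546, 0.3247]
ee_rot: [[-0.378, -0.926, -0.002], [-0.926, 0.378, -0.0], [0.001, 0.001, -1.0]]
wrist_force: [-0.1, -0.2, -1.8]
gripper_width: 0.171
gripper_force: 30.0
```

Converted, 0.23 m / 0.75 = 0.3067, 0.2 m / 0.75 = 0.2667.

Call:
steer_hand(steps="0 0.0267 -0.0147 0 0 0 0\n0 0.0667 -0.0373 0 0 0 0\n0 0.1067 -0.06 0 0 0 0\n0 0.1467 -0.0813 0 0 0 0\n0 0.1867 -0.104 0 0 0 0\n0 0.2267 -0.1267 0 0 0 0\n0 0.2667 -0.1493 0 0 0 0\n0 0.3067 -0.1707 0 0 0 0")

```text
time_s: 14.0
tcp_pos: [0.4135, -0.0079, 0.3235]
ee_rot: [[-0.378, -0.926, -0.004], [-0.926, 0.378, -0.001], [0.003, 0.004, -1.0]]
wrist_force: [-0.4, 0.3, -0.9]
gripper_width: 0.168
gripper_force: 30.0
```

Call:
steer_hand(steps="0 0.04 -0.0227 0 0 0 0.0389\n0 0.08 -0.0453 0 0 0 0.0833\n0 0.12 -0.0667 0 0 0 0.1278\n0 0.16 -0.0893 0 0 0 0.1722\n0 0.2 -0.112 0 0 0 0.2167\n0 0.24 -0.1333 0 0 0 0.2611\n0 0.2733 -0.1533 0 0 0 0.3056\n0 0.2907 -0.1627 0 0 0 0.3472")

```text
time_s: 14.8
tcp_pos: [0.4443, -0.256, 0.3226]
ee_rot: [[-0.996, -0.084, -0.005], [-0.084, 0.996, 0.002], [0.005, 0.002, -1.0]]
wrist_force: [-0.6, 0.3, -1.5]
gripper_width: 0.168
gripper_force: 30.0
```

Call:
steer_hand(steps="0 0 0 0 0 0 0\n0 0 0 0 0 0 0\n0 0 0 0 0 0 0")

```text
time_s: 15.1
tcp_pos: [0.4447, -0.2535, 0.3248]
ee_rot: [[-0.996, -0.094, -0.002], [-0.094, 0.996, 0.001], [0.002, 0.001, -1.0]]
wrist_force: [-0.7, -0.1, -1.6]
gripper_width: 0.17
gripper_force: 30.0
```

Run:
```python
from h import *
c=cap('wrist');s=telemetry.sense();print(s['tcp_pos'],np.round(s['ee_rot'],4).tolist(),s['joints'].round(1))
cv2.imwrite('pics/w3.png',c['pixels'][...,::-1])
P=pts(c);g=np.array([.4446,-.2545]);rr=np.hypot(P[...,0]-g[0],P[...,1]-g[1])
p=P[(rr<.065)&(P[...,2]>.085)&(P[...,2]<.1)];print(len(p),(p.min(0)+p.max(0))/2,np.ptp(p,0))
t=s['tcp_pos'];p=near(P,t,.06,t[2]-.056+.025,t[2]-.056+.038);print('lid flange',len(p),p.min(0),p.max(0))
```

```text
[ 0.4448855 -0.253455   0.3252509] [[-0.9955, -0.0943, -0.0009], [-0.0943, 0.9955, 0.0005], [0.0009, 0.0006, -1.0]] [-11.5   8.   -6.7  -0.  -75.4 -73.1]
1687 [ 0.42304845 -0.25430153  0.09032414] [0.06360662 0.10771475 0.0103916 ]
lid flange 8766 [ 0.40042711 -0.29941382  0.29669043] [ 0.49081716 -0.20836883  0.30724159]
```

View pics/w3.png

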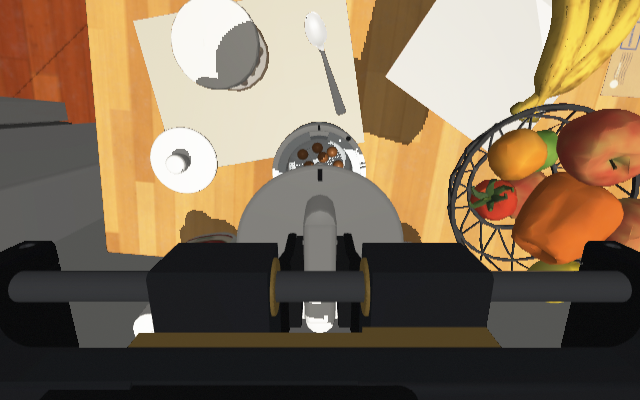

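The wrist view shows the lid pointer at (320,175) and the grinder's entry mark at (320,127) lined up, with the dust cap at (182,160) standing clear.

Converted, 0.16 m / 0.75 = 0.2133, 0.0009 m / 0.75 = 0.0012.

Call:
steer_hand(steps="0 0.0012 -0.0005 0.04 0 0 0\n0 0.0012 -0.0005 0.08 0 0 0\n0 0.0012 -0.0005 0.12 0 0 0\n0 0.0012 -0.0005 0.16 0 0 0\n0 0.0012 -0.0005 0.1933 0 0 0\n0 0.0012 -0.0005 0.2133 0 0 0\n0 0.0012 -0.0005 0.2133 0 0 0\n0 0.0012 -0.0005 0.2133 0 0 0")

```text
time_s: 15.95
tcp_pos: [0.4448, -0.2545, 0.1664]
ee_rot: [[-0.996, -0.094, 0.001], [-0.094, 0.996, -0.001], [-0.001, -0.001, -1.0]]
wrist_force: [-0.3, 0.5, -0.6]
gripper_width: 0.169
gripper_force: 30.0
```

Run:
```python
from h import *
c=cap('wrist');s=telemetry.sense();print(s['tcp_pos'],np.round(s['ee_rot'],4).tolist())
P=pts(c);t=s['tcp_pos'];p=near(P,t,.06,t[2]-.056+.027,t[2]-.056+.038);print('lid flange',len(p),p.min(0),p.max(0),(p.min(0)+p.max(0))/2)
W=P;g=c['pixels'].mean(-1)
m=(g<60)&(np.hypot(W[...,0]-.4447,W[...,1]+.2544)<.054)&(np.hypot(W[...,0]-.4447,W[...,1]+.2544)>.048)&(W[...,2]<.1)&(W[...,2]>.085)
d=W[m][:,:2]-[.4447,-.2544];print(len(d),np.unique(np.round(np.degrees(np.arctan2(d[:,1],d[:,0]))),return_counts=True))
```

```text
[ 0.44510739 -0.25464626  0.16695056] [[-0.9956, -0.0935, 0.0021], [-0.0935, 0.9956, -0.0009], [-0.002, -0.0011, -1.0]]
lid flange 8797 [ 0.40061552 -0.3002312   0.13886754] [ 0.49055064 -0.20956823  0.14891841] [ 0.44558308 -0.25489971  0.14389298]
111 (array([-176., -175., -174., -173.,  102.,  103.,  104.,  107.,  108.,
        109.,  143.,  144.,  145.,  146.,  147.,  148.]), array([ 5, 13,  9,  9,  2,  3,  4,  4,  4,  7,  5, 11, 10, 10,  9,  6]))
```

Converted, 0.043 m / 0.75 = 0.0573, 0.0006 m / 0.75 = 0.0008.

Call:
steer_hand(steps="0 0.0008 0.0005 0.0107 0 0 0\n0 0.0008 0.0005 0.0213 0 0 0\n0 0.0008 0.0005 0.0307 0 0 0\n0 0.0008 0.0005 0.04 0 0 0\n0 0.0008 0.0005 0.048 0 0 0\n0 0.0008 0.0005 0.0533 0 0 0\n0 0.0008 0.0005 0.0573 0 0 0\n0 0.0008 0.0005 0.0573 0 0 0")

```text
time_s: 16.8
tcp_pos: [0.4434, -0.2544, 0.1223]
ee_rot: [[-0.996, -0.092, -0.001], [-0.092, 0.996, 0.0], [0.001, 0.0, -1.0]]
wrist_force: [0.0, 0.2, -1.8]
gripper_width: 0.168
gripper_force: 30.0
```

Call:
steer_hand(steps="0 0 0 0.0013 0 0 0\n0 0 0 0.0027 0 0 0\n0 0 0 0.0027 0 0 0")

```text
time_s: 17.1
tcp_pos: [0.444, -0.2546, 0.1218]
ee_rot: [[-0.996, -0.092, 0.001], [-0.092, 0.996, -0.001], [-0.001, -0.001, -1.0]]
wrist_force: [-0.7, 1.0, 4.0]
gripper_width: 0.167
gripper_force: 30.0
```

Seated with light contact at the expected height. Next is the clockwise turn, which is positive about tool z.

Converted, 26 degrees / 180 = 0.1444.

Call:
steer_hand(steps="0 0 0 0 0 0 0.0167\n0 0 0 0 0 0 0.0389\n0 0 0 0 0 0 0.0611\n0 0 0 0 0 0 0.0833\n0 0 0 0 0 0 0.1056\n0 0 0 0 0 0 0.1278\n0 0 0 0 0 0 0.1444\n0 0 0 0 0 0 0.1444")

```text
time_s: 17.9
tcp_pos: [0.4445, -0.2547, 0.1217]
ee_rot: [[-0.936, 0.353, 0.002], [0.353, 0.936, -0.001], [-0.002, -0.0, -1.0]]
wrist_force: [-0.3, -0.2, 4.3]
gripper_width: 0.175
gripper_force: 30.0
```

Call:
steer_hand(steps="0 0 0 0 0 0 0.0222\n0 0 0 0 0 0 0.0444\n0 0 0 0 0 0 0.0667\n0 0 0 0 0 0 0.0778\n0 0 0 0 0 0 0.0778\n0 0 0 0 0 0 0.0778")

```text
time_s: 18.5
tcp_pos: [0.4444, -0.2549, 0.1218]
ee_rot: [[-0.823, 0.568, 0.002], [0.568, 0.823, -0.001], [-0.002, 0.0, -1.0]]
wrist_force: [-0.6, -0.8, 5.6]
gripper_width: 0.171
gripper_force: 30.0
```

Run:
```python
from h import *
c=cap('wrist');s=telemetry.sense();print(s['tcp_pos'],np.round(s['ee_rot'],4).tolist(),s['moment'],s['wrist_force'])
cv2.imwrite('pics/w4.png',cv2.resize(c['pixels'][80:330,160:480,::-1],(768,600),interpolation=cv2.INTER_CUBIC))
P=pts(c);p=near(P,(.4446,-.2545),.025,.122,.136);print('bar',len(p),cv2.minAreaRect((p[:,:2]*1000).astype(np.float32)),np.median(p[:,2]))
p=near(P,(.4446,-.2545),.046,.09,.108);print('flange z',np.median(p[:,2]))
```

```text
[ 0.44444306 -0.25492698  0.12176594] [[-0.8232, 0.5677, 0.0021], [0.5677, 0.8232, -0.0012], [-0.0024, 0.0002, -1.0]] [-0.16376111  0.15020926  0.01416262] [-0.0177734  -0.10313152  6.30148135]
bar 2861 ((445.6371154785156, -251.13723754882812), (34.101287841796875, 49.728145599365234), 72.83128356933594) 0.128786869320991
flange z 0.09892521528210915
```

View pics/w4.png

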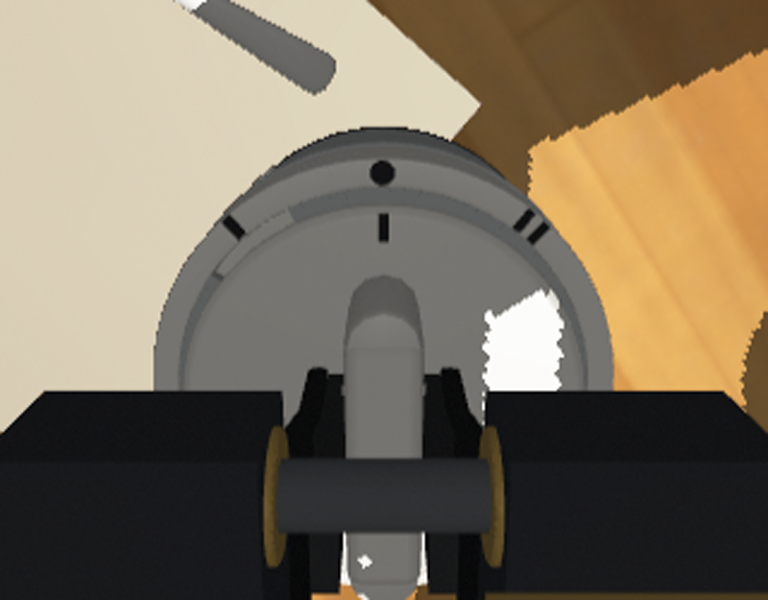

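The pointer at (383,228) is on the pulse dot at (382,173). The flange top at 98.9 mm means the lid is fully down.

Call:
steer_hand(steps="0 0 0 0 0 0 0\n0 0 0 0 0 0 0\n0 0 0 0 0 0 0")

```text
time_s: 18.85
tcp_pos: [0.4444, -0.2549, 0.1218]
ee_rot: [[-0.823, 0.568, 0.002], [0.568, 0.823, -0.001], [-0.002, 0.0, -1.0]]
wrist_force: [-0.8, 0.4, 5.3]
gripper_width: 0.169
gripper_force: 30.0
```

```bash
python3 -c "
from station import r, optics, job, telemetry
print(job.finish_job())"
```

```text
the job is handed in; nothing more can be done
None
```

I handed the job in at 18.85 s with the dust cap upright on the table and the lid fully down, turned about 40° clockwise onto the pulse dot and held there at 30 N; the hand-in returned no verdict.

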